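Spice jars into the caddy by height

TASK

Put the four spice jars from the chopping board away in the wooden spice caddy, one standing upright in each compartment, in order of height: the tallest next to the caddy's upright handle, the shortest at the other end. Leave the salt shaker and the egg cup where they stand, and knock nothing over.

Things in the scene. Friction and masses are not known exactly. Their poses are not given: they have to be found in the camera images.
- caddy: Fixed wooden tray, 95 (x) by 305 mm (y), any yaw; origin at the centre of its underside, z = 0. Four open compartments in a row, centres at x = 0, y = -112.5, -37.5, 37.5, 112.5 mm; each 85 (x) by 70 (y) mm inside, floor 10 mm up; walls and ribs 5 mm thick, 26 mm high. Only at the +y end stands an upright end board with a carrying handle, 95 wide, 10 thick, 105 mm high, inner face at y = 152.5 mm.
- board: Fixed oak chopping board, 240 (its x) by 360 (its y) mm, 19 mm thick; origin at the centre of its underside. The jars, the salt shaker and the egg cup stand on it in two rows of three along its y: rows about 120 mm apart (along its x), neighbours in a row about 110 mm apart, each up to 8 mm off.
- jar_smallest: Glass spice jar with screw cap, the smallest, green contents and a light wooden cap: 84 mm high, 42 mm over the glass, which reaches 66 mm high, and the cap, 2 to 4 mm narrower, above it; 0.13 kg. Origin at the centre of its underside, z up along the jar. Can be gripped from above across glass and cap with the TCP 28 mm below its top. Belongs in the compartment farthest from the handle.
- jar_small: Glass spice jar with screw cap, the second smallest, orange contents and a black cap: 98 mm high, 46 mm over the glass, which reaches 77 mm high, and the cap, 2 to 4 mm narrower, above it; 0.13 kg. Origin at the centre of its underside, z up along the jar. Can be gripped from above across glass and cap with the TCP 28 mm below its top. Belongs in the compartment second from the far end.
- jar_large: Glass spice jar with screw cap, the second largest, yellow contents and a black cap: 108 mm high, 49 mm over the glass, which reaches 85 mm high, and the cap, 2 to 4 mm narrower, above it; 0.13 kg. Origin at the centre of its underside, z up along the jar. Can be gripped from above across glass and cap with the TCP 28 mm below its top. Belongs in the compartment second from the handle.
- jar_largest: Glass spice jar with screw cap, the largest, dull yellow-green contents and a light wooden cap: 122 mm high, 54 mm over the glass, which reaches 96 mm high, and the cap, 2 to 4 mm narrower, above it; 0.13 kg. Origin at the centre of its underside, z up along the jar. Can be gripped from above across glass and cap with the TCP 28 mm below its top. Belongs in the compartment next to the handle.
- salt_shaker: Salt shaker, clear glass with a domed pale grey perforated top, 44 mm across and 90 mm high; origin at the centre of its underside. Not a spice jar: it stays where it stands on the board.
- egg_cup: White ceramic egg cup, 49 mm across and 64 mm high; origin at the centre of its underside. It stays where it stands on the board.
Not all that is in view belongs to the job. What is shaped like the jar_small but purple is not meant.

How it is judged:
By the outcome, as a careful person would: the job done as asked, in the order asked, and still so for the second after the job is handed in, with the robot touching nothing.
It also fails if it takes over 104 s, if anything falls off the work surface, if the arm or the gripper's body presses on something with over 40 N, if the wrist force passes 120 N, or if a joint passes its speed limit or range.

ROBOT

A 6-joint arm with a two-finger parallel gripper is mounted at the origin on a cart in front of the work surface, level with it; the furniture and walls round the work are solid. World frame = base frame: x ahead of the robot, y to its left, z up, the work surface at z = 0. Lengths are in m, angles in rad, forces in N, time in s.
With the tool pointing down it reaches from about 0.35 to 0.95 m from the base axis. Payload 17.4 kg.
Tool frame: the origin (TCP) lies between the finger pads, 19 mm behind the fingertips; this is the grasp point; z points along the fingers, y is the line along which they close (so a half turn about z gives the same grasp; the last joint's range is limited). The gripper opens to 93 mm and grips with 3 to 60 N. Pads are 15 mm wide; open, the fingers measure 128 mm over their backs; the gripper's body (75 mm by 188 mm) begins 65 mm behind the grasp point.
Start: joints at [-1.161, 0.116, 1.442, -0, 1.584, -0.038], TCP at [0.292, -0.608, 0.237] pointing down, gripper open.
Joint ranges: [-2.83, 2.83], [-0.83, 2.19], [0.07, 2.5], [-1.14, 4.28], [0.01, 3], [-2.97, 2.97]. Speed limits (rad/s): [1.89, 1.89, 2.22, 3.14, 3.14, 3.14].

INTERFACE

Orientations are given as a unit quaternion [x, y, z, w].
In Python, from cell import * gives the robot as it stands.
- The arm moves only by the tool step_arm, never from a script. Its argument "deltas" is a list that holds one entry, the list of rows, each a list of 5 numbers: the finger opening in mm, from 0 to 93, then the shift along the world's x, y, z in units of 100 mm (1.0 is 100 mm), then the turn about the world's z in units of 90 degrees (1.0 is 90 degrees). A call has 1 to 8 rows; each row is the pose to reach, as a shift and turn from the pose commanded when the call began; what a row does not reach only later rows make up. A row lasts 1/8 s, in which the tool goes at most 62.5 mm and 10.7 degrees, less where a joint would pass 70% of its speed; a pose out of reach is approached as far as the arm can. A call with a number of a shift or a turn outside -1 to 1 is refused whole. A call with a gripper value outside its range is refused whole. The fingers move at their own pace and stop on an object; "squeeze" is the grip in N (left out, the last holds). Time passes only in rows, so rows that repeat a pose let the fingers close. It gives the time, the measured TCP pose, the force, the opening and the grip force at its end, in the units of the state.
- state(): the state, without advancing time (a new reading comes with each control period).
- snapshot(name): name is "scene" or "top" or "wrist"; returns (picture, depth): 420x560x3 uint8, red, green, blue; 420x560 float32, m along the optical axis (not along the pixel's ray), 0 where there is no reading.
- camera_model(name): a dict with "intrinsics" (3x3 intrinsics, pixels), "world_from_camera" (4x4, takes a point from camera to world coordinates). Camera axes: x right, y up, looking along -z (the intrinsics and any distortion apply to the point x, -y, -z); pixel columns grow to the right and rows downward; lengths in m; the calibration is good to about 2 mm. A picture is of the moment at which its call begins: read the wrist's pose just before it. camera_model takes no time and is no camera call; for the wrist camera it gives the pose at the moment of the call.
- hand_in(): hands the job in; it is judged then, once.
The state is a dict: "time": time; "qpos": joint angles; "joint_velocities": joint speeds; "joint_torque": joint torques, N m; "ee_pos": TCP position; "eef_rot": TCP orientation; "ft_force": force on the tool from outside, world axes, zero at the start; "ft_torque": the same for the moment, N m; "finger_gap": finger opening in m; "gripper_force": force on a finger pad.
Only numpy, scipy, OpenCV 4.12 (cv2) and the standard library are available. Lean on these libraries where they do the work, as an engineer would, in place of code of your own. Each camera call takes 0.05 s, during which the arm holds its last target. There are 200 camera calls.

## Working session

There is one attempt and no reset: what is moved stays moved. The work goes in short steps, Python scripts to look and compute and a tool call to move; the robot and the scene stay as the last step left them, time stands still between calls to the robot, and variables do not carry over. Pictures are saved under pics/ and viewed, at most 14 in all, crops included, and the job is handed in when it is done.

Besides the shell and the picture viewer there is one more tool, called after "Request:" in YAML: its name, and indented under it one key for each argument. step_arm: Moves the arm, as the interface text tells. Its arguments: {"type":"object","properties":{"deltas":{"type":"array","items":{"type":"array","items":{"type":"array","items":{"type":"number"}}}},"squeeze":{"type":"number"}},"required":["deltas"]}

```bash
mkdir -p pics; cat > h.py <<'E'
import numpy as np,cv2,json
from cell import *
def snap(n,f):
    p,d=snapshot(n);c=camera_model(n);cv2.imwrite(f'pics/{f}.png',p[:,:,::-1]);np.savez(f'pics/{f}.npz',p=p,d=d,K=c["intrinsics"],T=c["world_from_camera"]);return p,d,c
def cloud(f):
    z=np.load(f'pics/{f}.npz');K=z['K'];d=z['d'];T=z['T'];v,u=np.mgrid[:d.shape[0],:d.shape[1]]
    P=np.stack([(u-K[0,2])/K[0,0]*d,-(v-K[1,2])/K[1,1]*d,-d],-1)
    W=P@T[:3,:3].T+T[:3,3];W[d==0]=np.nan;return z['p'],W
E
python3 - <<'E'
from h import *
for n in("top","scene"):
    p,d,c=snap(n,n+"0");print({k:np.round(v,3).tolist() if hasattr(v,'__len__') else v for k,v in c.items()})
print(state())
E
```

```text
{'intrinsics': [[397.96, 0.0, 284.455], [0.0, 397.96, 207.235], [0.0, 0.0, 1.0]], 'world_from_camera': [[0.004, 0.976, -0.216, 0.329], [-1.0, 0.003, -0.003, 0.005], [-0.003, 0.216, 0.976, 1.001], [0.0, 0.0, 0.0, 1.0]]}
{'intrinsics': [[470.952, 0.0, 284.794], [0.0, 470.952, 204.093], [0.0, 0.0, 1.0]], 'world_from_camera': [[-0.009, 0.767, -0.642, -0.412], [-1.0, 0.005, 0.019, 0.023], [0.017, 0.642, 0.767, 1.196], [0.0, 0.0, 0.0, 1.0]]}
{'time': 0.1, 'qpos': array([-1.16079418e+00,  1.16396592e-01,  1.44216004e+00,  6.26129580e-06,
        1.58397370e+00, -3.77923789e-02]), 'joint_velocities': array([-0.00060984, -0.00041928, -0.00210658, -0.00032666,  0.00132665,
        0.00048577]), 'joint_torque': array([ 3.30385352e-03, -7.22893167e+01, -6.23865223e+01,  7.80268363e-02,
        2.26513774e-02, -1.24216695e-04]), 'ee_pos': array([ 0.29219997, -0.60831355,  0.23683078]), 'eef_rot': array([ 9.75039426e-01,  2.22031298e-01, -8.36741746e-05, -4.61322965e-04]), 'ft_force': array([-0.77574211,  0.19183551, -0.7311054 ]), 'ft_torque': array([ 0.01622178, -0.00858847, -0.00212011]), 'gripper_force': 0.0, 'finger_gap': 0.09279871106759809}
```

View pics/top0.png

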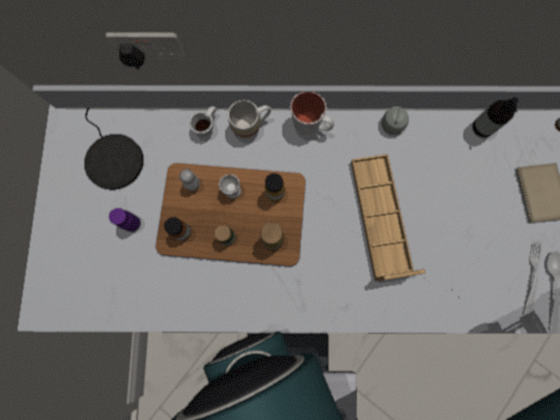

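View pics/scene0.png

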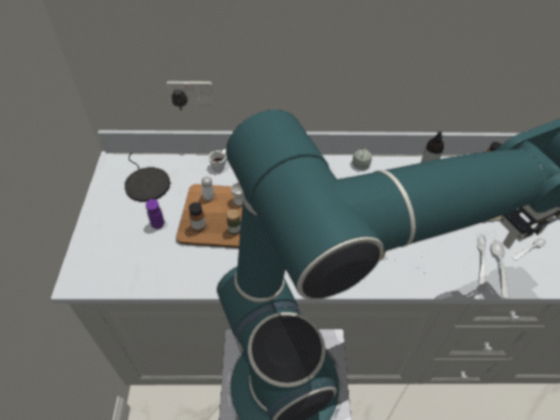

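The top view shows six items on the board: salt shaker (189,180), egg cup (230,187), black-capped jars at (275,186) and (176,229), and wood-capped jars at (224,235) and (272,236). The purple decoy is off the board at (125,219). The caddy runs from (370,158) to (398,275), with the handle end near (400,273).

```bash
python3 - <<'E'
from h import *
p,W=cloud("top0")
c=p[155:290,150:430,::-1];c=cv2.resize(c,None,fx=2.8,fy=2.8,interpolation=cv2.INTER_CUBIC);c=np.clip(c*1.6,0,255).astype(np.uint8)
cv2.imwrite('pics/crop0.png',c)
for n,(u,v) in dict(salt=(189,180),egg=(230,187),A=(275,186),B=(176,229),C=(224,235),D=(272,236),purple=(125,219)).items():
    R=W[v-18:v+19,u-18:u+19].reshape(-1,3);top=np.nanpercentile(R[:,2],99.5)
    m=R[:,2]>top-.012
    (x,y),r=cv2.minEnclosingCircle(R[m][:,:2].astype(np.float32)); print(n,round(top,3),m.sum(),np.round([x,y,r],3),np.round(np.median(R[m],0),3))
# board
R=W[155:275,150:315].reshape(-1,3);m=(R[:,2]>.012)&(R[:,2]<.026)
print('board',cv2.minAreaRect(R[m][:,:2].astype(np.float32)))
R=W[145:290,345:430].reshape(-1,3);m=(R[:,2]>.006)&(R[:,2]<.032)
print('caddy',cv2.minAreaRect(R[m][:,:2].astype(np.float32)))
m=(R[:,2]>.018)&(R[:,2]<.032);print('rim',cv2.minAreaRect(R[m][:,:2].astype(np.float32)))
m=R[:,2]>.07;print('handle',m.sum(),R[m].mean(0),cv2.minAreaRect(R[m][:,:2].astype(np.float32)),R[m][:,2].max())
E
```

```text
salt 0.108 145 [0.605 0.241 0.017] [0.603 0.24  0.103]
egg 0.083 108 [0.589 0.142 0.025] [0.591 0.143 0.08 ]
A 0.128 279 [0.583 0.033 0.022] [0.581 0.032 0.126]
B 0.118 259 [0.482 0.262 0.021] [0.481 0.261 0.115]
C 0.104 208 [0.468 0.151 0.019] [0.467 0.15  0.101]
D 0.143 372 [0.462 0.037 0.024] [0.462 0.037 0.14 ]
purple 0.099 250 [0.507 0.397 0.021] [0.507 0.396 0.096]
board ((0.5322542786598206, 0.1429215371608734), (0.360505074262619, 0.2401713728904724), 85.1299057006836)
caddy ((0.5259872674942017, -0.23599529266357422), (0.3164176642894745, 0.09666302055120468), 9.101771354675293)
rim ((0.5259872674942017, -0.23599529266357422), (0.3164176642894745, 0.09666302055120468), 9.101771354675293)
handle 205 [ 0.37485865 -0.25559307  0.10187036] ((0.3755406141281128, -0.25981032848358154), (0.00989692471921444, 0.09572003036737442), 8.999074935913086) 0.10839439614299873
```

View pics/crop0.png

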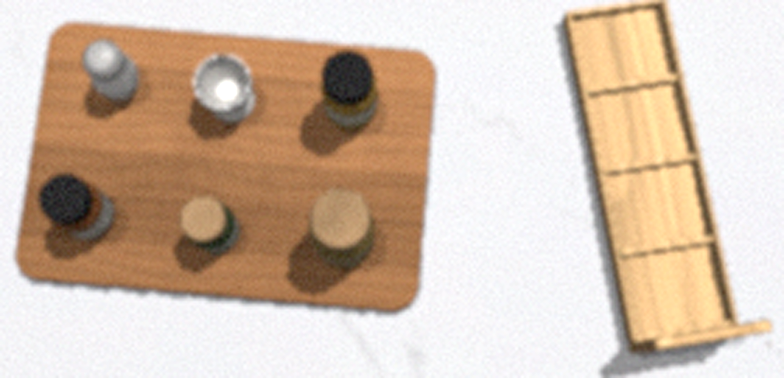

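By height above the 19 mm board, with colours matching: A is 109 (yellow/black, large), B is 99 (orange/black, small), C is 85 (green/wood, smallest) and D is 124 (yellow-green/wood, largest). The caddy's origin is about (0.531, -0.235), with its long axis at 9° and the handle towards the robot. The compartment targets are D (0.420,-0.253), A (0.494,-0.241), B (0.568,-0.229) and C (0.642,-0.2175). I'll close across the caddy at 99°, so the turn from here is -0.186. First I move above D.

Request:
step_arm:
  deltas:
    - [[93, 0.35, 0.5, 0, -0.1], [93, 0.7, 1, 0, -0.186], [93, 0.7, 1, 0, -0.186]]

```text
time: 0.48
ee_pos: [0.3641, -0.5059, 0.2376]
eef_rot: [0.997, 0.078, 0.0, -0.0]
ft_force: [0.7, -0.5, 1.0]
finger_gap: 0.0928
gripper_force: 0.0
```

Request:
step_arm:
  deltas:
    - [[93, 0.25, 0.5, 0, 0], [93, 0.5, 1, 0, 0]]

```text
time: 0.72
ee_pos: [0.4122, -0.408, 0.237]
eef_rot: [0.997, 0.078, -0.0, -0.0]
ft_force: [0.3, -0.6, 0.3]
finger_gap: 0.0932
gripper_force: 0.0
```

Request:
step_arm:
  deltas:
    - [[93, 0.25, 0.5, 0, 0], [93, 0.5, 1, 0, 0]]

```text
time: 0.98
ee_pos: [0.4625, -0.3076, 0.2373]
eef_rot: [0.997, 0.078, -0.0, 0.0]
ft_force: [0.5, -0.4, -0.3]
finger_gap: 0.093
gripper_force: 0.0
```

Request:
step_arm:
  deltas:
    - [[93, 0, 0.5, 0, 0], [93, 0, 1, 0, 0]]

```text
time: 1.23
ee_pos: [0.4621, -0.2076, 0.2371]
eef_rot: [0.997, 0.078, -0.0, -0.0]
ft_force: [0.2, 0.2, -0.1]
finger_gap: 0.0931
gripper_force: 0.0
```

Request:
step_arm:
  deltas:
    - [[93, 0, 0.5, 0, 0], [93, 0, 1, 0, 0], [93, 0, 1, 0, 0]]

```text
time: 1.6
ee_pos: [0.4623, -0.1067, 0.2376]
eef_rot: [0.997, 0.08, 0.0, 0.0]
ft_force: [-0.6, 0.1, -0.5]
finger_gap: 0.0931
gripper_force: 0.0
```

Request:
step_arm:
  deltas:
    - [[93, 0, 0.5, 0, 0], [93, 0, 1, 0, 0], [93, 0, 1, 0, 0]]

```text
time: 1.98
ee_pos: [0.4625, -0.0074, 0.2374]
eef_rot: [0.997, 0.079, -0.0, -0.0]
ft_force: [0.5, -0.6, 0.4]
finger_gap: 0.0928
gripper_force: 0.0
```

Request:
step_arm:
  deltas:
    - [[93, 0, 0.44, 0, 0], [93, 0, 0.44, 0, 0]]

```text
time: 2.22
ee_pos: [0.4626, 0.0356, 0.2373]
eef_rot: [0.997, 0.079, -0.0, 0.0]
ft_force: [-0.9, -0.7, -0.5]
finger_gap: 0.093
gripper_force: 0.0
```

```bash
python3 - <<'E'
from h import *
p,d,c=snap("wrist","w1");print(np.round(c["world_from_camera"],3).tolist(),state()["ee_pos"])
p,W=cloud("w1")
for n,(x,y,h) in dict(A=(.582,.033,.127),C=(.468,.151,.103),D=(.462,.037,.141)).items():
    m=(np.hypot(W[...,0]-x,W[...,1]-y)<.045)&(abs(W[...,2]-h)<.008);R=W[m]
    if m.sum()>20:print(n,m.sum(),np.round(R[:,2].mean(),4),cv2.minEnclosingCircle(R[:,:2].astype(np.float32)),R.mean(0))
E
```

```text
[[0.155, 0.952, 0.264, 0.536], [-0.988, 0.149, 0.044, 0.046], [0.002, -0.268, 0.963, 0.386], [0.0, 0.0, 0.0, 1.0]] [0.46259958 0.03474544 0.23727805]
A 2485 0.1281 ((0.582309365272522, 0.03289742022752762), 0.021950140595436096) [0.58234056 0.03337156 0.12808483]
C 1208 0.1035 ((0.46765613555908203, 0.1511756032705307), 0.019099919125437737) [0.46892211 0.14956299 0.10346425]
D 2327 0.142 ((0.46203139424324036, 0.03744768723845482), 0.024107512086629868) [0.46358086 0.03767353 0.14202826]
```

View pics/w1.png

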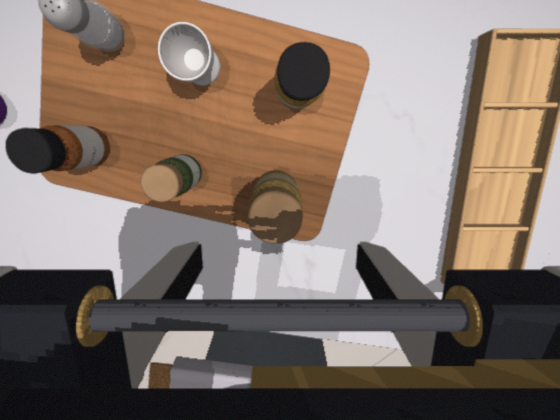

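The wrist view shows the jars where I measured them: D at (275,215), A at (302,75), C at (170,180), B at (55,150). The caddy is at right and the gripper is centred over D. I'll descend on D.

Request:
step_arm:
  deltas:
    - [[93, 0, 0.02, -0.4, 0], [93, 0, 0.02, -0.8, 0], [93, 0, 0.02, -1, 0]]

```text
time: 2.65
ee_pos: [0.4618, 0.036, 0.1355]
eef_rot: [0.997, 0.077, -0.001, 0.0]
ft_force: [-0.7, 0.5, -0.9]
finger_gap: 0.0927
gripper_force: 0.0
```

Request:
step_arm:
  deltas:
    - [[93, 0, 0, -0.24, 0], [93, 0, 0, -0.24, 0], [40, 0, 0, -0.24, 0], [40, 0, 0, -0.24, 0], [40, 0, 0, -0.24, 0], [40, 0, 0, -0.24, 0], [40, 0, 0, -0.24, 0], [40, 0, 0, -0.24, 0]]
  squeeze: 25

```text
time: 3.65
ee_pos: [0.4623, 0.0377, 0.1136]
eef_rot: [0.997, 0.078, 0.0, -0.0]
ft_force: [0.2, 2.1, 1.2]
finger_gap: 0.0509
gripper_force: 25.0
```

Request:
step_arm:
  deltas:
    - [[40, 0, 0, 0.2, 0], [40, 0, 0, 0.5, 0], [40, 0, 0, 0.8, 0], [40, -0.1, -0.5, 0.8, 0], [40, -0.2, -1, 0.8, 0]]

```text
time: 4.28
ee_pos: [0.442, -0.0633, 0.1951]
eef_rot: [0.997, 0.079, 0.001, 0.0]
ft_force: [0.3, -0.7, -2.2]
finger_gap: 0.0508
gripper_force: 25.0
```

Request:
step_arm:
  deltas:
    - [[40, -0.1, -0.5, 0, 0], [40, -0.2, -1, 0, 0], [40, -0.2, -1, 0, 0]]

```text
time: 4.65
ee_pos: [0.4215, -0.1651, 0.1946]
eef_rot: [0.997, 0.076, 0.0, 0.0]
ft_force: [-0.6, 0.8, -1.2]
finger_gap: 0.0506
gripper_force: 25.0
```

Request:
step_arm:
  deltas:
    - [[40, 0, -0.4, 0, 0], [40, -0.02, -0.8, 0, 0], [40, -0.02, -0.9, 0, 0], [40, -0.02, -0.9, 0, 0], [40, -0.02, -0.9, 0, 0]]

```text
time: 5.28
ee_pos: [0.4205, -0.2515, 0.1938]
eef_rot: [0.997, 0.078, 0.0, -0.0]
ft_force: [0.2, 0.1, -2.2]
finger_gap: 0.0513
gripper_force: 25.0
```

```bash
python3 - <<'E'
from h import *
p,d,c=snap("wrist","w2")
p,d,c=snap("top","t2");p=p[140:300,260:460,::-1];cv2.imwrite('pics/c2.png',np.clip(cv2.resize(p,None,fx=3.5,fy=3.5)*1.6,0,255))
print(state()["ee_pos"],state()["finger_gap"])
E
```

```text
[ 0.42048505 -0.25154044  0.19369173] 0.05108384787563979[ WARN:0@0.942] global loadsave.cpp:1063 imwrite_ Unsupported depth image for selected encoder is fallbacked to CV_8U.
```

View pics/w2.png

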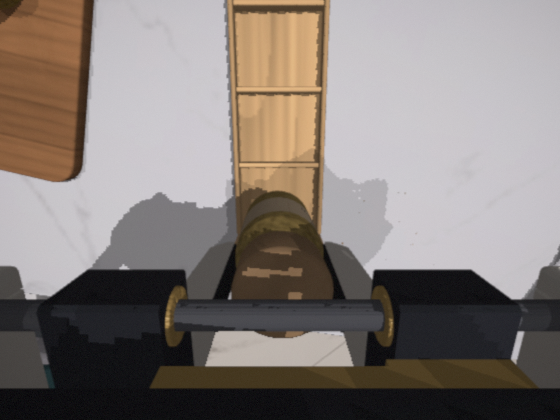

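The view shows D centred over the caddy's near compartment (280,240) and upright in the gripper. Next I lower it and release.

Request:
step_arm:
  deltas:
    - [[40, 0, -0.01, -0.4, 0], [40, 0, -0.01, -0.7, 0], [40, 0, -0.01, -0.8, 0], [40, 0, -0.01, -0.85, 0], [40, 0, -0.01, -0.88, 0], [40, 0, -0.01, -0.88, 0], [40, 0, -0.01, -0.88, 0]]

```text
time: 6.25
ee_pos: [0.4205, -0.2536, 0.106]
eef_rot: [0.997, 0.078, 0.0, 0.0]
ft_force: [0.6, 0.8, -1.1]
finger_gap: 0.0512
gripper_force: 25.0
```

Request:
step_arm:
  deltas:
    - [[40, 0, 0, -0.012, 0], [40, 0, 0, -0.015, 0], [85, 0, 0, -0.015, 0], [93, 0, 0, -0.015, 0], [93, 0, 0, -0.015, 0], [93, 0, 0, -0.015, 0], [93, 0, 0, 0.3, 0], [93, 0, 0, 0.7, 0]]

```text
time: 7.25
ee_pos: [0.4199, -0.2532, 0.1756]
eef_rot: [0.997, 0.078, -0.001, -0.001]
ft_force: [0.5, 0.3, 0.2]
finger_gap: 0.0926
gripper_force: 0.0
```

Request:
step_arm:
  deltas:
    - [[93, 0.3, 0.4, 0.3, 0], [93, 0.6, 0.9, 0.3, 0], [93, 0.6, 0.9, 0.3, 0]]

```text
time: 7.62
ee_pos: [0.4815, -0.1609, 0.2056]
eef_rot: [0.997, 0.08, 0.0, -0.0]
ft_force: [-0.2, 0.3, 0.9]
finger_gap: 0.0929
gripper_force: 0.0
```

Request:
step_arm:
  deltas:
    - [[93, 0.3, 0.5, 0, 0], [93, 0.6, 1, 0, 0], [93, 0.6, 1, 0, 0]]

```text
time: 8.0
ee_pos: [0.5411, -0.0615, 0.2049]
eef_rot: [0.997, 0.079, -0.0, -0.0]
ft_force: [-0.2, -0.7, -0.4]
finger_gap: 0.093
gripper_force: 0.0
```

Request:
step_arm:
  deltas:
    - [[93, 0.2, 0.5, 0, 0], [93, 0.42, 0.97, 0, 0], [93, 0.42, 0.97, 0, 0], [93, 0.42, 0.97, 0, 0]]

```text
time: 8.5
ee_pos: [0.5819, 0.0323, 0.2052]
eef_rot: [0.997, 0.078, -0.0, 0.0]
ft_force: [-0.1, -0.4, -0.5]
finger_gap: 0.0928
gripper_force: 0.0
```

```bash
python3 - <<'E'
from h import *
p,d,c=snap("top","t3");p,W=cloud("t3")
for n,(x,y,h) in dict(D=(.42,-.253,.132),B=(.482,.262,.117),C=(.468,.151,.103)).items():
    m=(np.hypot(W[...,0]-x,W[...,1]-y)<.045)&(abs(W[...,2]-h)<.008);R=W[m]
    if m.sum()>20:print(n,m.sum(),np.round(R[:,2].mean(),4),cv2.minEnclosingCircle(R[:,:2].astype(np.float32)))
E
```

```text
D 378 0.1307 ((0.4193771183490753, -0.2536354064941406), 0.02435264363884926)
B 257 0.1151 ((0.48231834173202515, 0.2617259621620178), 0.020356765016913414)
C 23 0.1015 ((0.4579213857650757, 0.1616145372390747), 0.008481168188154697)
```

D stands in its compartment with its top at about 0.131, as expected for upright. Next I grasp A.

Request:
step_arm:
  deltas:
    - [[93, 0, 0.01, -0.4, 0], [93, 0, 0.01, -0.8, 0], [93, 0, 0.01, -0.9, 0], [93, 0, 0.01, -0.9, 0]]

```text
time: 9.05
ee_pos: [0.5822, 0.0338, 0.1161]
eef_rot: [0.997, 0.077, 0.0, 0.0]
ft_force: [-0.3, 0.1, 0.1]
finger_gap: 0.0933
gripper_force: 0.0
```

Request:
step_arm:
  deltas:
    - [[93, 0, 0, -0.16, 0], [93, 0, 0, -0.16, 0], [35, 0, 0, -0.16, 0], [35, 0, 0, -0.16, 0], [35, 0, 0, -0.16, 0], [35, 0, 0, -0.16, 0], [35, 0, 0, -0.16, 0], [35, 0, 0, -0.16, 0]]

```text
time: 10.05
ee_pos: [0.5823, 0.0346, 0.0995]
eef_rot: [0.997, 0.078, 0.0, -0.0]
ft_force: [-0.1, 0.1, 0.9]
finger_gap: 0.0464
gripper_force: 25.0
```

Request:
step_arm:
  deltas:
    - [[35, 0, 0, 0.2, 0], [35, 0, 0, 0.5, 0], [35, 0, 0, 0.9, 0], [35, 0, -0.3, 0.9, 0]]

```text
time: 10.55
ee_pos: [0.5835, 0.0052, 0.1946]
eef_rot: [0.997, 0.079, 0.003, 0.0]
ft_force: [0.7, -1.1, -1.9]
finger_gap: 0.0466
gripper_force: 25.0
```

Request:
step_arm:
  deltas:
    - [[35, -0.2, -0.5, 0, 0], [35, -0.4, -1, 0, 0], [35, -0.4, -1, 0, 0]]

```text
time: 10.92
ee_pos: [0.5414, -0.098, 0.1911]
eef_rot: [0.997, 0.076, 0.001, 0.0]
ft_force: [1.0, 0.8, -1.3]
finger_gap: 0.0466
gripper_force: 25.0
```

Request:
step_arm:
  deltas:
    - [[35, -0.2, -0.5, 0, 0], [35, -0.4, -1, 0, 0], [35, -0.4, -1, 0, 0]]

```text
time: 11.3
ee_pos: [0.5016, -0.1974, 0.1906]
eef_rot: [0.997, 0.076, 0.0, 0.0]
ft_force: [0.4, 1.2, -0.3]
finger_gap: 0.0467
gripper_force: 25.0
```

Request:
step_arm:
  deltas:
    - [[35, -0.08, -0.4, 0, 0], [35, -0.08, -0.44, 0, 0], [35, -0.08, -0.44, 0, 0], [35, -0.08, -0.44, 0, 0]]

```text
time: 11.8
ee_pos: [0.4947, -0.2384, 0.1897]
eef_rot: [0.997, 0.078, 0.0, -0.0]
ft_force: [0.5, -1.0, -1.0]
finger_gap: 0.0466
gripper_force: 25.0
```

```bash
python3 - <<'E'
from h import *
snap("wrist","w4");print(state()["ee_pos"],state()["ft_force"])
E
```

```text
[ 0.49462686 -0.2384524   0.18961883] [-0.14505004 -0.09802525 -1.31150836]
```

View pics/w4.png

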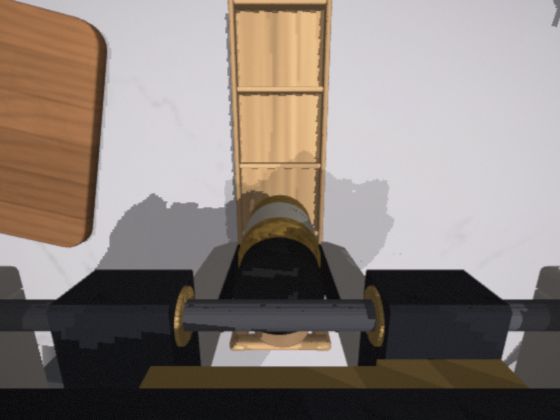

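A is in line with the second compartment from the handle: two empty compartments lie beyond it and the handle board shows at (280,340). Next I lower and release it.

Request:
step_arm:
  deltas:
    - [[35, 0, -0.02, -0.4, 0], [35, 0, -0.02, -0.75, 0], [35, 0, -0.02, -0.88, 0], [35, 0, -0.02, -0.94, 0], [35, 0, -0.02, -0.97, 0], [35, 0, -0.02, -0.98, 0], [35, 0, -0.02, -0.98, 0]]

```text
time: 12.72
ee_pos: [0.4945, -0.2416, 0.0921]
eef_rot: [0.997, 0.078, 0.0, 0.0]
ft_force: [0.5, -0.3, -1.6]
finger_gap: 0.0463
gripper_force: 25.0
```

Request:
step_arm:
  deltas:
    - [[35, 0, 0, -0.01, 0], [85, 0, 0, -0.01, 0], [93, 0, 0, -0.01, 0], [93, 0, 0, -0.01, 0], [93, 0, 0, -0.01, 0], [93, 0, 0, 0.3, 0], [93, 0, 0, 0.7, 0], [93, 0, 0, 1, 0]]

```text
time: 13.72
ee_pos: [0.4944, -0.2415, 0.1932]
eef_rot: [0.997, 0.078, 0.0, 0.0]
ft_force: [0.2, 0.5, 0.5]
finger_gap: 0.0928
gripper_force: 0.0
```

Request:
step_arm:
  deltas:
    - [[93, 0, 0.5, 0, 0], [93, -0.26, 1, 0, 0], [93, -0.26, 1, 0, 0]]

```text
time: 14.1
ee_pos: [0.4675, -0.1393, 0.1919]
eef_rot: [0.997, 0.079, 0.001, 0.0]
ft_force: [0.7, -0.1, -0.4]
finger_gap: 0.0933
gripper_force: 0.0
```

Request:
step_arm:
  deltas:
    - [[93, 0, 0.5, 0, 0], [93, 0, 1, 0, 0], [93, 0, 1, 0, 0]]

```text
time: 14.48
ee_pos: [0.4685, -0.0397, 0.1916]
eef_rot: [0.997, 0.079, 0.0, -0.0]
ft_force: [0.7, -0.1, -0.5]
finger_gap: 0.0926
gripper_force: 0.0
```

Request:
step_arm:
  deltas:
    - [[93, 0, 0.5, 0, 0], [93, 0, 1, 0, 0], [93, 0, 1, 0, 0]]

```text
time: 14.85
ee_pos: [0.4686, 0.0598, 0.1914]
eef_rot: [0.997, 0.079, -0.0, -0.0]
ft_force: [-0.7, -0.2, -1.2]
finger_gap: 0.0929
gripper_force: 0.0
```

Request:
step_arm:
  deltas:
    - [[93, 0, 0.5, 0, 0], [93, 0, 0.92, 0, 0], [93, 0, 0.92, 0, 0], [93, 0, 0.92, 0, 0]]

```text
time: 15.35
ee_pos: [0.4688, 0.1492, 0.1913]
eef_rot: [0.997, 0.077, -0.0, 0.0]
ft_force: [0.8, -0.6, -0.2]
finger_gap: 0.0929
gripper_force: 0.0
```

```bash
python3 - <<'E'
from h import *
print(state()["ee_pos"])
snap("wrist","w5");snap("top","t5")
for f in("w5","t5"):
  p,W=cloud(f)
  for n,(x,y,h) in dict(D=(.42,-.253,.132),A=(.494,-.241,.118),B=(.482,.262,.117),C=(.468,.151,.103)).items():
    m=(np.hypot(W[...,0]-x,W[...,1]-y)<.045)&(abs(W[...,2]-h)<.006);R=W[m]
    if m.sum()>20:print(f,n,m.sum(),np.round(R[:,2].mean(),4),cv2.minEnclosingCircle(R[:,:2].astype(np.float32)))
E
```

```text
[0.4687564  0.14921584 0.19130188]
w5 B 2297 0.1177 ((0.482222318649292, 0.26311609148979187), 0.020614271983504295)
w5 C 1494 0.104 ((0.46764281392097473, 0.15191051363945007), 0.018618885427713394)
t5 D 369 0.1309 ((0.4200533926486969, -0.25382715463638306), 0.024100441485643387)
t5 A 283 0.117 ((0.4938722550868988, -0.2425188422203064), 0.021700020879507065)
t5 C 69 0.1011 ((0.464846670627594, 0.15502265095710754), 0.017020614817738533)
```

A stands upright. Next I grasp C.

Request:
step_arm:
  deltas:
    - [[93, 0, 0.02, -0.4, 0], [93, 0, 0.02, -0.8, 0], [93, 0, 0.02, -1, 0], [93, 0, 0.02, -1, 0]]

```text
time: 15.95
ee_pos: [0.4681, 0.1519, 0.0909]
eef_rot: [0.997, 0.077, -0.001, 0.0]
ft_force: [-0.0, -0.7, 1.0]
finger_gap: 0.0927
gripper_force: 0.0
```

Request:
step_arm:
  deltas:
    - [[93, 0, 0, -0.16, 0], [93, 0, 0, -0.16, 0], [30, 0, 0, -0.16, 0], [30, 0, 0, -0.16, 0], [30, 0, 0, -0.16, 0], [30, 0, 0, -0.16, 0], [30, 0, 0, -0.16, 0], [30, 0, 0, -0.16, 0]]

```text
time: 16.95
ee_pos: [0.4683, 0.1525, 0.0755]
eef_rot: [0.997, 0.078, 0.0, 0.0]
ft_force: [0.4, 0.1, -0.1]
finger_gap: 0.0397
gripper_force: 25.0
```

Request:
step_arm:
  deltas:
    - [[30, 0, 0, 0.2, 0], [30, 0, 0, 0.5, 0], [30, 0, 0, 0.9, 0], [30, 0, 0, 1, 0], [30, 0, 0, 1, 0]]

```text
time: 17.58
ee_pos: [0.4683, 0.1526, 0.1759]
eef_rot: [0.997, 0.078, 0.0, -0.0]
ft_force: [-0.4, 0.1, -2.4]
finger_gap: 0.0397
gripper_force: 25.0
```

Request:
step_arm:
  deltas:
    - [[30, 0.2, -0.5, 0, 0], [30, 0.45, -1, 0, 0], [30, 0.45, -1, 0, 0]]

```text
time: 17.95
ee_pos: [0.5136, 0.0498, 0.1735]
eef_rot: [0.997, 0.076, -0.001, 0.0]
ft_force: [0.0, -0.0, -1.4]
finger_gap: 0.0395
gripper_force: 25.0
```

Request:
step_arm:
  deltas:
    - [[30, 0.2, -0.5, 0, 0], [30, 0.45, -1, 0, 0], [30, 0.45, -1, 0, 0]]

```text
time: 18.32
ee_pos: [0.5585, -0.0495, 0.1735]
eef_rot: [0.997, 0.076, -0.001, -0.0]
ft_force: [-0.8, -0.1, -1.8]
finger_gap: 0.0392
gripper_force: 25.0
```

Request:
step_arm:
  deltas:
    - [[30, 0.2, -0.5, 0, 0], [30, 0.45, -1, 0, 0], [30, 0.45, -1, 0, 0]]

```text
time: 18.7
ee_pos: [0.6035, -0.1488, 0.1736]
eef_rot: [0.997, 0.077, -0.001, -0.0]
ft_force: [0.1, 0.7, -2.0]
finger_gap: 0.0395
gripper_force: 25.0
```

Request:
step_arm:
  deltas:
    - [[30, 0.2, -0.3, 0, 0], [30, 0.39, -0.7, 0, 0], [30, 0.39, -0.7, 0, 0], [30, 0.39, -0.7, 0, 0], [30, 0.39, -0.7, 0, 0]]

```text
time: 19.32
ee_pos: [0.642, -0.216, 0.1754]
eef_rot: [0.997, 0.078, -0.0, -0.0]
ft_force: [0.4, 0.3, -1.2]
finger_gap: 0.0394
gripper_force: 25.0
```

```bash
python3 - <<'E'
from h import *
snap("wrist","w6");print(state()["ee_pos"],state()["ft_force"])
E
```

```text
[ 0.64204422 -0.2162127   0.17558837] [-0.53133209 -0.09403019 -1.37702253]
```

View pics/w6.png

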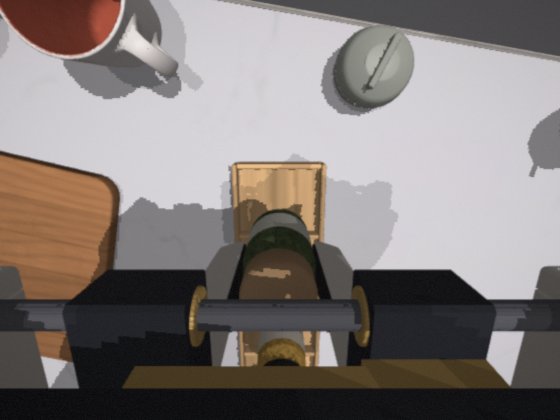

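C hangs over the far-end compartment (280,220), with A's jar visible behind it at (285,350). I lower it now.

Request:
step_arm:
  deltas:
    - [[30, 0, -0.01, -0.4, 0], [30, 0, -0.01, -0.7, 0], [30, 0, -0.01, -0.9, 0], [30, 0, -0.01, -0.9, 0]]

```text
time: 19.88
ee_pos: [0.6417, -0.2179, 0.0844]
eef_rot: [0.997, 0.078, -0.001, -0.0]
ft_force: [-0.1, 0.1, -1.4]
finger_gap: 0.0396
gripper_force: 25.0
```

Request:
step_arm:
  deltas:
    - [[30, 0, 0, -0.1, 0], [30, 0, 0, -0.15, 0], [30, 0, 0, -0.17, 0], [30, 0, 0, -0.18, 0], [30, 0, 0, -0.18, 0]]

```text
time: 20.5
ee_pos: [0.6423, -0.2185, 0.0677]
eef_rot: [0.997, 0.078, 0.0, 0.0]
ft_force: [0.4, -0.8, -1.8]
finger_gap: 0.0394
gripper_force: 25.0
```

Request:
step_arm:
  deltas:
    - [[30, 0, 0, -0.01, 0], [85, 0, 0, -0.01, 0], [93, 0, 0, -0.01, 0], [93, 0, 0, -0.01, 0], [93, 0, 0, -0.01, 0], [93, 0, 0, 0.3, 0], [93, 0, 0, 0.7, 0], [93, 0, 0, 1, 0]]

```text
time: 21.5
ee_pos: [0.6424, -0.2185, 0.1693]
eef_rot: [0.997, 0.078, 0.001, 0.0]
ft_force: [-0.1, 0.1, 0.1]
finger_gap: 0.0933
gripper_force: 0.0
```

Request:
step_arm:
  deltas:
    - [[93, 0, 0.4, 0.4, 0], [93, -0.4, 1, 0.4, 0], [93, -0.4, 1, 0.4, 0]]

```text
time: 21.88
ee_pos: [0.6012, -0.1162, 0.2083]
eef_rot: [0.997, 0.079, 0.001, 0.0]
ft_force: [-0.4, -1.0, -0.2]
finger_gap: 0.0934
gripper_force: 0.0
```

Request:
step_arm:
  deltas:
    - [[93, -0.2, 0.5, 0, 0], [93, -0.4, 1, 0, 0], [93, -0.4, 1, 0, 0]]

```text
time: 22.25
ee_pos: [0.5616, -0.0164, 0.2078]
eef_rot: [0.997, 0.079, 0.0, -0.0]
ft_force: [0.0, -0.5, -0.2]
finger_gap: 0.093
gripper_force: 0.0
```

Request:
step_arm:
  deltas:
    - [[93, -0.2, 0.5, 0, 0], [93, -0.4, 1, 0, 0], [93, -0.4, 1, 0, 0]]

```text
time: 22.62
ee_pos: [0.5219, 0.0831, 0.2076]
eef_rot: [0.997, 0.079, 0.0, -0.0]
ft_force: [0.9, 0.4, -0.0]
finger_gap: 0.0931
gripper_force: 0.0
```

Request:
step_arm:
  deltas:
    - [[93, -0.2, 0.5, 0, 0], [93, -0.4, 1, 0, 0], [93, -0.4, 1, 0, 0]]

```text
time: 23.0
ee_pos: [0.4822, 0.1828, 0.2074]
eef_rot: [0.997, 0.079, -0.0, -0.0]
ft_force: [0.4, -1.3, 0.6]
finger_gap: 0.0932
gripper_force: 0.0
```

Request:
step_arm:
  deltas:
    - [[93, 0, 0.5, 0, 0], [93, 0, 0.81, 0, 0], [93, 0, 0.81, 0, 0], [93, 0, 0.81, 0, 0]]

```text
time: 23.5
ee_pos: [0.4831, 0.2612, 0.2072]
eef_rot: [0.997, 0.077, -0.0, 0.0]
ft_force: [0.7, -0.2, 0.3]
finger_gap: 0.0928
gripper_force: 0.0
```

```bash
python3 - <<'E'
from h import *
print(state()["ee_pos"])
snap("wrist","w7");snap("top","t7")
for f in("w7","t7"):
  p,W=cloud(f)
  for n,(x,y,h) in dict(D=(.42,-.253,.132),A=(.494,-.241,.118),C=(.642,-.2175,.094),B=(.482,.262,.117)).items():
    m=(np.hypot(W[...,0]-x,W[...,1]-y)<.045)&(abs(W[...,2]-h)<.006);R=W[m]
    if m.sum()>20:print(f,n,m.sum(),np.round(R[:,2].mean(),4),cv2.minEnclosingCircle(R[:,:2].astype(np.float32)))
E
```

```text
[0.4830799  0.26118913 0.20719321]
w7 B 1759 0.118 ((0.4820796847343445, 0.2632477581501007), 0.02050812356173992)
t7 D 370 0.1309 ((0.4198847711086273, -0.25346967577934265), 0.024319211021065712)
t7 A 282 0.117 ((0.49411770701408386, -0.24228231608867645), 0.02184196747839451)
t7 C 182 0.0929 ((0.6413342952728271, -0.21882109344005585), 0.018901463598012924)
```

C is placed. Next I grasp B.

Request:
step_arm:
  deltas:
    - [[93, -0.01, 0.02, -0.4, 0], [93, -0.01, 0.02, -0.8, 0], [93, -0.01, 0.02, -1, 0], [93, -0.01, 0.02, -1, 0]]

```text
time: 24.1
ee_pos: [0.4811, 0.2639, 0.1068]
eef_rot: [0.997, 0.077, -0.001, 0.0]
ft_force: [-0.1, -0.3, -0.1]
finger_gap: 0.093
gripper_force: 0.0
```

Request:
step_arm:
  deltas:
    - [[93, 0, 0, -0.18, 0], [93, 0, 0, -0.18, 0], [30, 0, 0, -0.18, 0], [30, 0, 0, -0.18, 0], [30, 0, 0, -0.18, 0], [30, 0, 0, -0.18, 0], [30, 0, 0, -0.18, 0], [30, 0, 0, -0.18, 0]]

```text
time: 25.1
ee_pos: [0.4813, 0.2646, 0.0895]
eef_rot: [0.997, 0.078, 0.0, -0.0]
ft_force: [-0.1, -0.4, -0.1]
finger_gap: 0.0439
gripper_force: 25.0
```

Request:
step_arm:
  deltas:
    - [[30, 0, 0, 0.2, 0], [30, 0, 0, 0.5, 0], [30, 0, 0, 0.9, 0], [30, 0, 0, 1, 0], [30, 0, 0, 1, 0]]

```text
time: 25.72
ee_pos: [0.4813, 0.2646, 0.1899]
eef_rot: [0.997, 0.078, 0.0, -0.0]
ft_force: [0.5, 0.5, -2.6]
finger_gap: 0.0439
gripper_force: 25.0
```

Request:
step_arm:
  deltas:
    - [[30, 0, -0.5, 0, 0], [30, 0, -1, 0, 0], [30, 0, -1, 0, 0]]

```text
time: 26.1
ee_pos: [0.4808, 0.1621, 0.188]
eef_rot: [0.997, 0.076, -0.001, 0.0]
ft_force: [0.5, 0.4, -0.7]
finger_gap: 0.0435
gripper_force: 25.0
```

Request:
step_arm:
  deltas:
    - [[30, 0, -0.5, 0, 0], [30, 0, -1, 0, 0], [30, 0, -1, 0, 0]]

```text
time: 26.48
ee_pos: [0.481, 0.0627, 0.1883]
eef_rot: [0.997, 0.076, -0.001, 0.0]
ft_force: [-0.4, 0.8, -2.3]
finger_gap: 0.0438
gripper_force: 25.0
```

Request:
step_arm:
  deltas:
    - [[30, 0.2, -0.5, 0, 0], [30, 0.43, -1, 0, 0], [30, 0.43, -1, 0, 0]]

```text
time: 26.85
ee_pos: [0.525, -0.0368, 0.188]
eef_rot: [0.997, 0.077, -0.001, -0.0]
ft_force: [-0.0, 0.3, -1.9]
finger_gap: 0.0437
gripper_force: 25.0
```

Request:
step_arm:
  deltas:
    - [[30, 0.2, -0.5, 0, 0], [30, 0.43, -1, 0, 0], [30, 0.43, -1, 0, 0]]

```text
time: 27.22
ee_pos: [0.568, -0.1362, 0.1879]
eef_rot: [0.997, 0.077, -0.001, -0.0]
ft_force: [-0.0, 0.1, -2.0]
finger_gap: 0.044
gripper_force: 25.0
```

Request:
step_arm:
  deltas:
    - [[30, 0, -0.5, 0, 0], [30, 0, -0.94, 0, 0], [30, 0, -0.94, 0, 0], [30, 0, -0.94, 0, 0], [30, 0, -0.94, 0, 0]]

```text
time: 27.85
ee_pos: [0.5675, -0.2278, 0.1894]
eef_rot: [0.997, 0.079, 0.0, -0.0]
ft_force: [-1.2, 1.1, -1.6]
finger_gap: 0.0438
gripper_force: 25.0
```

```bash
python3 - <<'E'
from h import *
snap("wrist","w8");print(state()["ee_pos"],state()["ft_force"])
E
```

```text
[ 0.56746588 -0.22804421  0.18946837] [-0.51887675  0.48463021 -1.09993066]
```

View pics/w8.png

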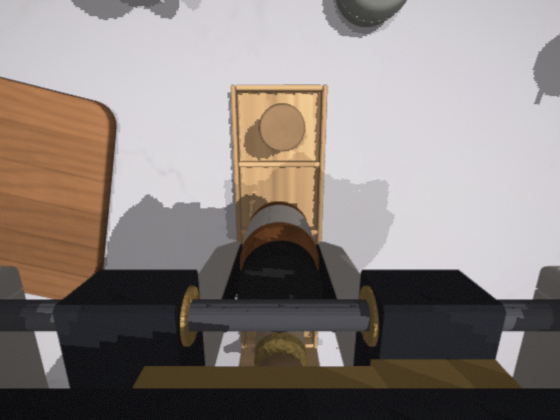

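The smallest jar stands in the far compartment (282,128). B is in line with the empty one next to it. I lower it and release.

Request:
step_arm:
  deltas:
    - [[30, 0, -0.01, -0.4, 0], [30, 0, -0.01, -0.7, 0], [30, 0, -0.01, -0.9, 0], [30, 0, -0.01, -0.9, 0]]

```text
time: 28.4
ee_pos: [0.5669, -0.2298, 0.0984]
eef_rot: [0.997, 0.078, -0.001, -0.0]
ft_force: [-0.1, 0.2, -1.3]
finger_gap: 0.0439
gripper_force: 25.0
```

Request:
step_arm:
  deltas:
    - [[30, 0, 0, -0.1, 0], [30, 0, 0, -0.15, 0], [30, 0, 0, -0.17, 0], [30, 0, 0, -0.18, 0], [30, 0, 0, -0.18, 0]]

```text
time: 29.02
ee_pos: [0.5673, -0.2305, 0.0816]
eef_rot: [0.997, 0.078, 0.0, 0.0]
ft_force: [-0.0, 0.2, -1.6]
finger_gap: 0.0438
gripper_force: 25.0
```

Request:
step_arm:
  deltas:
    - [[30, 0, 0, -0.01, 0], [85, 0, 0, -0.01, 0], [93, 0, 0, -0.01, 0], [93, 0, 0, -0.01, 0], [93, 0, 0, -0.01, 0], [93, 0, 0, 0.3, 0], [93, 0, 0, 0.7, 0], [93, 0, 0, 1, 0]]

```text
time: 30.02
ee_pos: [0.5674, -0.2305, 0.1833]
eef_rot: [0.997, 0.078, 0.0, 0.0]
ft_force: [0.6, -0.4, 0.3]
finger_gap: 0.093
gripper_force: 0.0
```

Request:
step_arm:
  deltas:
    - [[93, 0, 0, 0.6, 0], [93, 0, 0.5, 0.6, 0], [93, 0, 1, 0.6, 0], [93, 0, 1, 0.6, 0]]

```text
time: 30.52
ee_pos: [0.5673, -0.128, 0.2419]
eef_rot: [0.997, 0.079, 0.0, -0.0]
ft_force: [-0.4, 0.3, -0.3]
finger_gap: 0.0928
gripper_force: 0.0
```

Request:
step_arm:
  deltas:
    - [[93, -0.5, 0.5, 0, 0], [93, -1, 1, 0, 0], [93, -1, 1, 0, 0], [93, -1, 1, 0, 0]]

```text
time: 31.02
ee_pos: [0.4673, -0.0305, 0.242]
eef_rot: [0.997, 0.078, 0.001, 0.0]
ft_force: [1.6, 0.0, -0.8]
finger_gap: 0.093
gripper_force: 0.0
```

```bash
python3 - <<'E'
from h import *
snap("top","t9");p,W=cloud("t9")
for n,(x,y,h) in dict(D=(.42,-.253,.132),A=(.494,-.241,.118),B=(.568,-.229,.108),C=(.642,-.2175,.094),salt=(.605,.241,.106),egg=(.589,.142,.081)).items():
    m=(np.hypot(W[...,0]-x,W[...,1]-y)<.035)&(abs(W[...,2]-h)<.007);R=W[m]
    if m.sum()>20:print(n,m.sum(),np.round(R[:,2].mean(),4),cv2.minEnclosingCircle(R[:,:2].astype(np.float32)))
c=p[100:300,140:440,::-1];cv2.imwrite('pics/c9.png',cv2.convertScaleAbs(cv2.resize(c,None,fx=2.6,fy=2.6),alpha=1.5))
E
```

```text
D 375 0.1307 ((0.41973885893821716, -0.25373491644859314), 0.024111468344926834)
A 284 0.1167 ((0.4945995807647705, -0.24247515201568604), 0.021769076585769653)
B 213 0.1067 ((0.5681387186050415, -0.23239517211914062), 0.02122616395354271)
C 83 0.0929 ((0.6422317028045654, -0.22459161281585693), 0.017868055030703545)
salt 121 0.1042 ((0.6046795845031738, 0.24193333089351654), 0.01589377038180828)
egg 95 0.0794 ((0.5891900062561035, 0.1419043391942978), 0.02486523985862732)
```

View pics/c9.png

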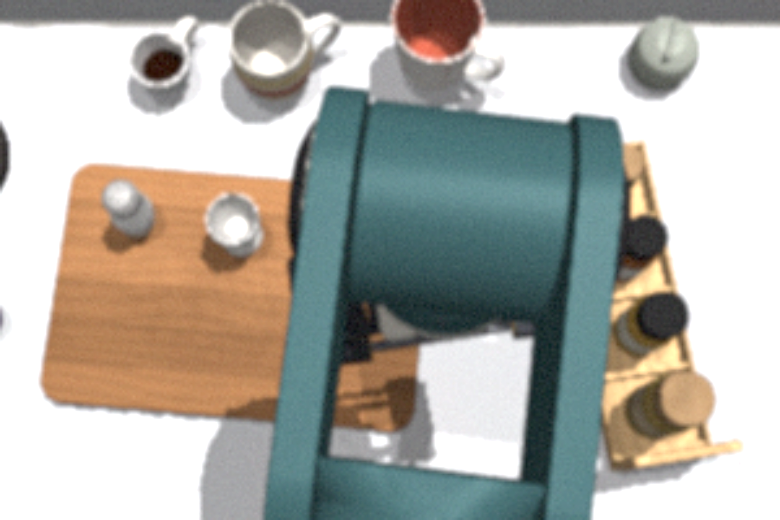

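All four jars stand upright in order, from the wood-capped largest by the handle (670,400) to the smallest at the far end (635,165), which is partly hidden by the arm. The salt shaker and egg cup have not moved. I'm handing in.

```bash
python3 -c "
from cell import *
print(hand_in())"
```

```text
the job is handed in; nothing more can be done
None
```

The four jars stand upright in the caddy in height order, tallest next to the handle; the salt shaker and egg cup are where they were, nothing was knocked over, and the job was handed in at about 31 s of the 104 s allowed.

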